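# Fit the packer that fills the gap in the packing frame

### The arm

A 6-joint arm with a two-finger parallel gripper is mounted at the origin on a cart in front of the work surface, level with it; the furniture and walls round the work are solid. World frame = base frame: x ahead of the robot, y to its left, z up, the work surface at z = 0. Lengths are in m, angles in rad, forces in N, time in s.
With the tool pointing down it reaches from about 0.425 to 0.95 m from the base axis. Payload 3.5 kg.
Tool frame: the origin (TCP) lies between the finger pads; the fingertips stand 14 mm ahead of it and the grasp point (between the pads) lies 5 mm behind it; z points along the fingers, y is the line along which they close (so a half turn about z gives the same grasp; the last joint's range is limited). The gripper opens to 85 mm and grips with 20 to 120 N. Pads are 22 mm wide; open, the fingers measure 114 mm over their backs; the gripper's body (76 mm by 85 mm) begins 54 mm behind the grasp point. The pads swing forward as they close: fully open they stand 13 mm farther back than shut.
Start: joints at [-1.472, 0.286, 1.577, -0, 1.279, -0.15], TCP at [0.166, -0.654, 0.245] pointing down, gripper open.
Joint ranges: [-2.77, 2.77], [-0.9, 2.22], [0.21, 2.48], [-1.53, 4.67], [0.24, 2.81], [-2.84, 2.84]. Speed limits (rad/s): [2.79, 2.79, 3.14, 3.14, 3.14, 3.14].

### API

Orientations are given as a unit quaternion [x, y, z, w].
In Python, from plant import * gives the robot as it stands.
- The arm moves only by the tool step_arm, never from a script. Its argument "commands" is a list of rows, each an object of numbers: "gripper": the gripper's target within -1 to 1 (shut at 1, half-way at 0, fully open at -1); "x", "y", "z": the shift along the tool's x, y, z in mm; "spin": the turn about the tool's z in degrees. A call has exactly 10 rows; each row shifts and turns the commanded pose from where the row before left it, along the tool's axes as they then stand; what a row does not reach is not made up. A row lasts 1/10 s, in which the tool goes at most 50 mm and 8.59 degrees, less where a joint would pass 70% of its speed; a pose out of reach is approached as far as the arm can. A call with a gripper value outside its range is refused whole. The fingers move at their own pace and stop on an object; "force" is the grip in N (left out, the last holds). Time passes only in rows, so rows that do not move let the fingers close, or fill a call up. It gives the time, the measured TCP pose, the force, the opening and the grip force at its end, in the units of the state.
- get_state(): the state, without advancing time (a new reading comes with each control period).
- read_camera(name): name is "scene" or "top"; returns a dict with "color" (480x640x3 uint8, red, green, blue), "z_map" (480x640 float32, m along the optical axis (not along the pixel's ray), 0 where there is no reading), "fx", "fy", "cx", "cy" (pixels), "eye" and "attitude" of the camera in the world. Camera axes: x right, y up, looking along -z (the intrinsics and any distortion apply to the point x, -y, -z); pixel columns grow to the right and rows downward; lengths in m; the calibration is good to about 2 mm. A picture is of the moment at which its call begins.
- sign_off(): hands the job in; it is judged then, once.
The state is a dict: "time": time; "qpos": joint angles; "dq": joint speeds; "joint_efforts": joint torques, N m; "eef_pos": TCP position; "tcp_rot": TCP orientation; "contact_force": force on the tool from outside, world axes, zero at the start; "wrist_torque": the same for the moment, N m; "opening": opening from 0.0 (shut) to 1.0 (fully open); "finger_force": force on a finger pad.
Only numpy, scipy, OpenCV 4.12 (cv2) and the standard library are available. Lean on these libraries where they do the work, as an engineer would, in place of code of your own. Each camera call takes 0.05 s, during which the arm holds its last target. There are 200 camera calls.

### The job

Of the two upright hardwood packers, pick the one that fills the open gap at the right-hand end of the row of steel blocks in the grey frame: the widest that goes in. Stand it in the gap, upright, squarely in line with the blocks and all the way down on the base plate, and let go. Leave the other packer on the table, clear of the frame.

Things in the scene. Friction and masses are not known exactly. Their poses are not given: they have to be found in the camera images.
- frame: Fixed grey steel frame: base plate 72 (x) x 160 (y) x 10 mm; end walls with inner faces at y = +68 and -68 mm, tops 46 mm above the table; open in front, behind, above. Origin: centre of the underside, z up. From +y (left) on it holds two bolted steel blocks, 56 and 24 mm thick along y, centred at y = +39 and -2 mm in either order; the gap runs from the block at -2 to the wall at y = -68.
- thick_steel_block: The thicker bolted steel block: 60 (x) x 56 (y) x 36 mm, on the base plate, top 46 mm above the table; axes as the frame's, origin centre of underside. In the frame at y = -2 mm: gap 38 mm wide, centre y = -49. At y = +39 (thin block at -2): gap 54 mm wide, centre y = -41; no slot elsewhere is over 17 mm.
- narrow_packer: Narrow hardwood packer, a plain loose block 56 (x) x 28 (y) x 90 mm high, 0.1 to 0.2 kg, upright on the table; origin centre of underside, z up. Fills the 38 mm gap with its y width across it (packer y along frame y). Grip across y near the top: once seated, its upper 54 mm stand above walls and blocks.
- wide_packer: Wide hardwood packer, a plain loose block 56 (x) x 44 (y) x 90 mm high, 0.1 to 0.2 kg, upright on the table; origin centre of underside, z up. Fills the 54 mm gap with its y width across it (packer y along frame y); cannot enter the 38 mm gap. Grip across y near the top, as the narrow one.
Things that resemble listed ones, but are neither listed nor needed, are in the scene too. Leave any pink look-alike of the narrow_packer alone.

How it is judged:
By the outcome, as a careful person would: the job done as asked, in the order asked, and still so for the second after the job is handed in, with the robot touching nothing.
It also fails if it takes over 35 s, if anything falls off the work surface, if the arm or the gripper's body presses on something with over 40 N, if the wrist force passes 120 N, or if a joint passes its speed limit or range.

## Working session

There is one attempt and no reset: what is moved stays moved. The work goes in short steps, Python scripts to look and compute and a tool call to move; the robot and the scene stay as the last step left them, time stands still between calls to the robot, and variables do not carry over. Pictures are saved under pics/ and viewed, at most 10 in all, crops included, and the job is handed in when it is done.

Besides the shell and the picture viewer there is one more tool, called after "Request:" as a command line: name --argument value ..., lists and objects as JSON in quotes. step_arm: Moves the arm, as the interface text tells. Its arguments: {"type":"object","properties":{"commands":{"type":"array"},"force":{"type":"number"}},"required":["commands"]}

```bash
mkdir -p pics
cat > h.py <<'E'
from plant import *
import numpy as np, cv2, pickle
from scipy.spatial.transform import Rotation as R
def rot(a):
    a=np.array(a,float)
    return R.from_quat(a).as_matrix() if a.size==4 else a.reshape(3,3)
def snap(n,tag):
    c=read_camera(n); cv2.imwrite(f'pics/{tag}.png',c['color'][:,:,::-1]); pickle.dump(c,open(f'pics/{tag}.pkl','wb')); return c
def load(tag): return pickle.load(open(f'pics/{tag}.pkl','rb'))
def cloud(c):
    v,u=np.mgrid[:480,:640]; z=c['z_map']
    p=np.stack([(u-c['cx'])/c['fx']*z,-(v-c['cy'])/c['fy']*z,-z],-1)
    return p@rot(c['attitude']).T+np.array(c['eye'])
E
python3 - <<'E'
from h import *
for n in ('scene','top'):
    c=snap(n,n+'1'); print({k:c[k] for k in c if k not in('color','z_map')}, (c['z_map']==0).mean())
print(get_state())
E
```

```text
{'fx': 510.98694712733175, 'fy': 510.98694712733175, 'cx': 322.7923150369278, 'cy': 232.93467238615926, 'eye': array([ 0.06529233, -1.22599556,  0.81571299]), 'attitude': array([ 0.43230058, -0.09394909, -0.19663922,  0.87499874])} 0.027451171875
{'fx': 525.8484426650191, 'fy': 525.8484426650191, 'cx': 320.8831488691547, 'cy': 236.75655715762025, 'eye': array([ 0.41393797, -0.32258566,  1.37236524]), 'attitude': array([ 0.02496106, -0.013821  , -0.69916372,  0.71439206])} 0.0038834635416666666
{'time': 0.1, 'qpos': array([-1.47198463e+00,  2.87145095e-01,  1.57803239e+00, -1.87823762e-05,
        1.27861085e+00, -1.50001149e-01]), 'dq': array([ 0.00154227, -0.00334466, -0.00260807, -0.00023726,  0.00049241,
       -0.0001671 ]), 'joint_efforts': array([ 7.84279782e-04, -4.07298768e+01, -2.93699098e+01, -1.60715599e-04,
        3.37984158e-03,  1.01980768e-05]), 'eef_pos': array([ 0.16618831, -0.65363659,  0.24403915]), 'tcp_rot': array([ 9.92270562e-01,  1.24088385e-01,  1.91086099e-05, -1.09771058e-03]), 'contact_force': array([-0.31321264,  0.4963666 ,  0.63431426]), 'wrist_torque': array([ 0.05746425, -0.0104197 , -0.06783368]), 'finger_force': 0.0, 'opening': 0.9969891173405545}
```

View pics/scene1.png

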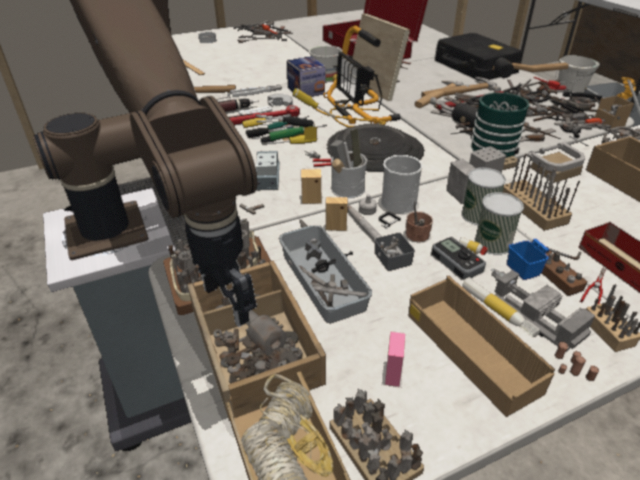

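View pics/top1.png

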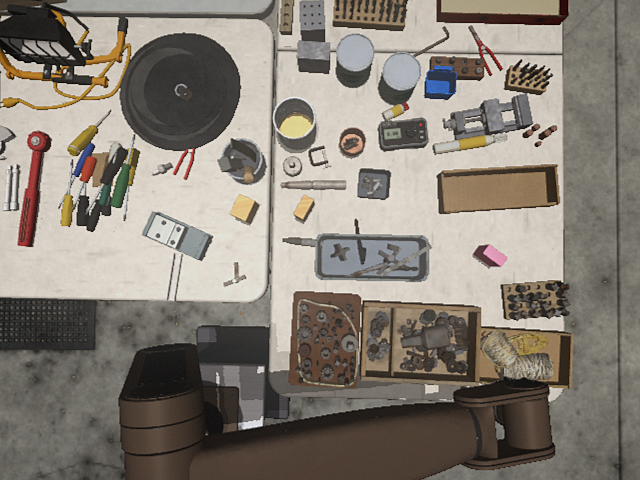

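The scene shows the grey frame at top (178,235) and two wooden packers at top (244,208) and (304,208); in the scene view these are (311,186) and (336,213). The pink decoy is at top (490,255). I'll crop close and measure with depth.

Run:
```python
from h import *
t=load('top1');s=load('scene1')
a=cv2.resize(t['color'][180:290,130:330],None,fx=4,fy=4,interpolation=cv2.INTER_CUBIC)[:,:,::-1]
b=cv2.resize(s['color'][140:240,230:360],None,fx=4,fy=4,interpolation=cv2.INTER_CUBIC)[:,:,::-1]
cv2.imwrite('pics/a.png',a);cv2.imwrite('pics/b.png',b[:, :])
P=cloud(t);Q=cloud(s)
for u,v in [(244,208),(304,208),(165,228),(186,238),(200,245),(178,235),(225,260),(270,230),(490,255)]: print('top',u,v,P[v,u].round(4))
for u,v in [(311,175),(336,203),(266,158)]: print('sc',u,v,Q[v,u].round(4))
```

```text
top 244 208 [ 0.551  -0.111   0.0884]
top 304 208 [ 0.554  -0.2586  0.0883]
top 165 228 [0.5003 0.095  0.0477]
top 186 238 [0.4779 0.0515 0.008 ]
top 200 245 [0.4593 0.0058 0.042 ]
top 178 235 [0.483  0.0597 0.053 ]
top 225 260 [ 0.4229 -0.0509  0.0006]
top 270 230 [ 0.5523 -0.0826 -0.7368]
top 490 255 [ 0.4486 -0.7138  0.0868]
sc 311 175 [ 0.5458 -0.1182  0.0902]
sc 336 203 [ 0.5484 -0.2671  0.0879]
sc 266 158 [0.49   0.0952 0.0492]
```

View pics/a.png

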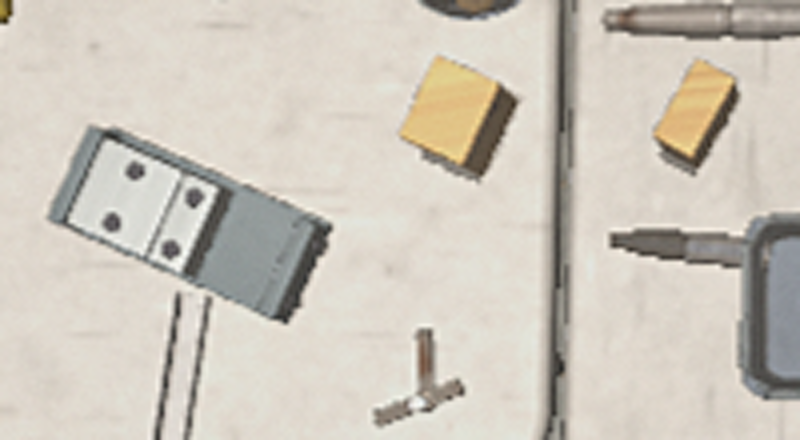

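View pics/b.png

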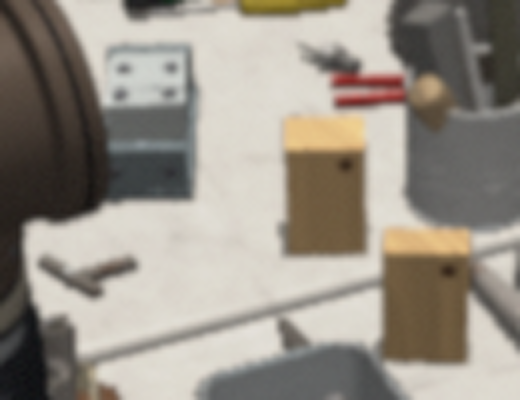

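Crop a shows the thick block at the frame's left (crop px 125,195), the thin one at (183,225), and the wide gap on the right (245,250). The gap is 54 mm, so the wide packer is the choice: the near-square one at crop (455,110), top (244,208). The narrow one is at top (304,208) and the pink decoy at top (490,255). Next I'll fit the poses.

Run:
```python
from h import *
for tag in('top1','scene1'):
    c=load(tag);P=cloud(c)
    def fit(lo,hi,x0,x1,y0,y1,n):
        m=(P[...,2]>lo)&(P[...,2]<hi)&(P[...,0]>x0)&(P[...,0]<x1)&(P[...,1]>y0)&(P[...,1]<y1)
        q=P[m]; 
        r=cv2.minAreaRect((q[:,:2]*1000).astype(np.float32)); print(tag,n,m.sum(),np.round(r[0],1),np.round(r[1],1),round(r[2],1),'z',np.median(q[:,2]).round(4))
    fit(.08,.1,.48,.62,-.18,-.04,'wide')
    fit(.08,.1,.48,.62,-.32,-.2,'narrow')
    fit(.006,.06,.38,.58,-.05,.16,'frame')
    fit(.04,.06,.38,.58,-.05,.16,'frametop')
    fit(.04,.06,.40,.58,.02,.16,'steel tops')
```

```text
top1 wide 415 [ 553.8 -104.9] [44.6 56.2] 66.3 z 0.0892
top1 narrow 266 [ 558.2 -255.2] [28.9 55.6] 61.5 z 0.0898
top1 frame 1973 [480.   55.1] [208.3 199.1] 89.3 z 0.04
top1 frametop 987 [483.9  71.5] [161.7  66. ] 67.4 z 0.0456
top1 steel tops 859 [495.6 101.9] [96.2 65. ] 66.9 z 0.0456
scene1 wide 239 [ 570.2 -111.6] [ 57.5 104. ] 79.6 z 0.0901
scene1 narrow 199 [ 553.1 -257.3] [29.4 55.7] 60.3 z 0.0901
scene1 frame 863 [494.4  34.8] [244.3 127.5] 65.4 z 0.0384
scene1 frametop 417 [479.2  69.2] [163.9  65.2] 67.8 z 0.047
scene1 steel tops 340 [489.9  99. ] [99.2 65. ] 66.0 z 0.0473
```

Request:
step_arm --commands '[{"gripper": -1,"x": 34,"y": -29},{"gripper": -1,"x": 34,"y": -29},{"gripper": -1,"x": 34,"y": -29},{"gripper": -1,"x": 34,"y": -29},{"gripper": -1,"x": 34,"y": -29},{"gripper": -1,"x": 34,"y": -29},{"gripper": -1,"x": 34,"y": -29},{"gripper": -1,"x": 34,"y": -29},{"gripper": -1,"x": 34,"y": -29},{"gripper": -1,"x": 34,"y": -29}]' --force 40

```text
invalid input
```

Request:
step_arm --commands '[{"gripper": -1,"x": 34,"y": -29},{"gripper": -1,"x": 34,"y": -29},{"gripper": -1,"x": 34,"y": -29},{"gripper": -1,"x": 34,"y": -29},{"gripper": -1,"x": 34,"y": -29},{"gripper": -1,"spin": 7.6},{"gripper": -1,"spin": 7.6},{"gripper": -1,"spin": 7.6},{"gripper": -1,"spin": 7.6},{"gripper": -1,"spin": 7.6}]'

```text
invalid input
```

Request:
step_arm --commands '[{"gripper": -1,"x": 34,"y": -29,"z": 0,"spin": 0},{"gripper": -1,"x": 34,"y": -29,"z": 0,"spin": 0},{"gripper": -1,"x": 34,"y": -29,"z": 0,"spin": 0},{"gripper": -1,"x": 34,"y": -29,"z": 0,"spin": 0},{"gripper": -1,"x": 34,"y": -29,"z": 0,"spin": 0},{"gripper": -1,"x": 34,"y": -29,"z": 0,"spin": 0},{"gripper": -1,"x": 34,"y": -29,"z": 0,"spin": 0},{"gripper": -1,"x": 34,"y": -29,"z": 0,"spin": 0},{"gripper": -1,"x": 34,"y": -29,"z": 0,"spin": 0},{"gripper": -1,"x": 34,"y": -29,"z": 0,"spin": 0}]' --force 40

```text
time: 1.1
eef_pos: [0.4249, -0.2876, 0.245]
tcp_rot: [0.992, 0.124, -0.0, -0.0]
contact_force: [1.4, -0.1, -0.2]
opening: 1.002
finger_force: 0.0
```

Request:
step_arm --commands '[{"gripper": -1,"x": 34,"y": -29,"z": 0,"spin": 0},{"gripper": -1,"x": 34,"y": -29,"z": 0,"spin": 0},{"gripper": -1,"x": 34,"y": -29,"z": 0,"spin": 0},{"gripper": -1,"x": 34,"y": -29,"z": 0,"spin": 0},{"gripper": -1,"x": 34,"y": -29,"z": 0,"spin": 0},{"gripper": -1,"x": 0,"y": 0,"z": 20,"spin": 7.6},{"gripper": -1,"x": 0,"y": 0,"z": 20,"spin": 7.6},{"gripper": -1,"x": 0,"y": 0,"z": 20,"spin": 7.6},{"gripper": -1,"x": 0,"y": 0,"z": 20,"spin": 7.6},{"gripper": -1,"x": 0,"y": 0,"z": 20,"spin": 7.6}]'

```text
time: 2.1
eef_pos: [0.553, -0.1067, 0.144]
tcp_rot: [0.978, -0.208, -0.0, -0.0]
contact_force: [-0.7, 0.1, -0.7]
opening: 1.0
finger_force: 0.0
```

Run:
```python
from h import *
s=snap('scene','scene2'); g=get_state(); r=rot(g['tcp_rot'])
print(g['eef_pos'],np.degrees(np.arctan2(r[1,1],r[0,1])),g['qpos'].round(2))
print('tool shift mm',r.T@(np.array([.553,-.105,.068])-g['eef_pos'])*1000)
cv2.imwrite('pics/c.png',cv2.resize(s['color'][80:240,200:420],None,fx=3,fy=3)[:,:,::-1])
```

```text
[ 0.55077355 -0.10596384  0.14003816] -114.25887467032372 [-0.37  0.15  1.94  0.    1.06  1.62]
tool shift mm [ 2.18693583 -1.81997763 72.02283058]
```

View pics/c.png

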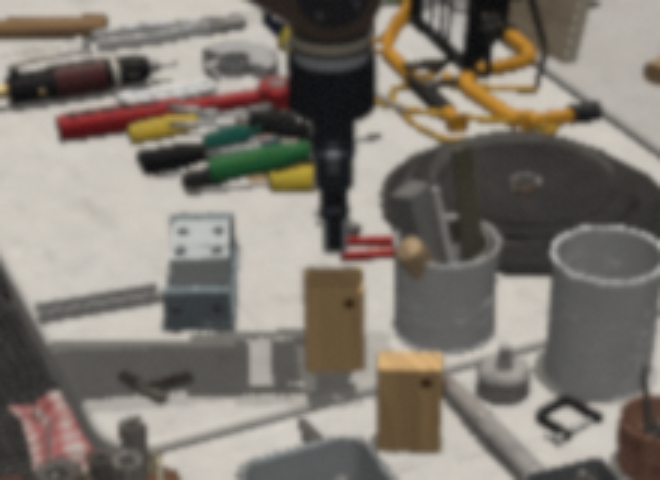

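The gripper hangs directly above the wide packer (crop 333,270) and its fingers straddle it. I'll descend and grip.

Request:
step_arm --commands '[{"gripper": -1,"x": 1,"y": -1,"z": 12,"spin": 0},{"gripper": -1,"x": 0,"y": 0,"z": 15,"spin": 0},{"gripper": -1,"x": 0,"y": 0,"z": 15,"spin": 0},{"gripper": -1,"x": 0,"y": 0,"z": 15,"spin": 0},{"gripper": -1,"x": 0,"y": 0,"z": 15,"spin": 0},{"gripper": -1,"x": 0,"y": 0,"z": 0,"spin": 0},{"gripper": 1,"x": 0,"y": 0,"z": 0,"spin": 0},{"gripper": 1,"x": 0,"y": 0,"z": 0,"spin": 0},{"gripper": 1,"x": 0,"y": 0,"z": 0,"spin": 0},{"gripper": 1,"x": 0,"y": 0,"z": 0,"spin": 0}]' --force 40

```text
time: 3.15
eef_pos: [0.5556, -0.1069, 0.0745]
tcp_rot: [0.979, -0.206, 0.001, 0.0]
contact_force: [0.3, -0.9, 1.2]
opening: 0.51
finger_force: 41.5
```

Request:
step_arm --commands '[{"gripper": 1,"x": 0,"y": 0,"z": 0,"spin": 0},{"gripper": 1,"x": 0,"y": 0,"z": 0,"spin": 0},{"gripper": 1,"x": 0,"y": 0,"z": 0,"spin": 0},{"gripper": 1,"x": 0,"y": 0,"z": -10,"spin": 0},{"gripper": 1,"x": 0,"y": 0,"z": -15,"spin": 0},{"gripper": 1,"x": 0,"y": 0,"z": -15,"spin": 0},{"gripper": 1,"x": 0,"y": 0,"z": -15,"spin": 0},{"gripper": 1,"x": 0,"y": 0,"z": -15,"spin": 0},{"gripper": 1,"x": 0,"y": 0,"z": -10,"spin": 0},{"gripper": 1,"x": 0,"y": 0,"z": 0,"spin": 0}]'

```text
time: 4.15
eef_pos: [0.556, -0.1069, 0.1559]
tcp_rot: [0.979, -0.206, 0.002, 0.0]
contact_force: [0.6, -0.2, -1.4]
opening: 0.51
finger_force: 41.2
```

Run:
```python
from h import *
g=get_state(); r=rot(g['tcp_rot'])
print(g['eef_pos'],g['opening'],g['finger_force'],np.degrees(np.arctan2(r[1,1],r[0,1])))
print('tool shift mm',r.T@(np.array([.4658,.0326,.15])-g['eef_pos'])*1000)
```

```text
[ 0.55596998 -0.10693405  0.15594049] 0.5102761623212742 41.19968354701996 -113.74101335039177
tool shift mm [-138.74130363  -91.42205857    5.34068935]
```

Request:
step_arm --commands '[{"gripper": 1,"x": -10,"y": -7,"z": 0,"spin": 0},{"gripper": 1,"x": -20,"y": -13,"z": 0,"spin": 0},{"gripper": 1,"x": -20,"y": -13,"z": 0,"spin": 0},{"gripper": 1,"x": -20,"y": -13,"z": 0,"spin": 0},{"gripper": 1,"x": -20,"y": -13,"z": 0,"spin": 0},{"gripper": 1,"x": -20,"y": -13,"z": 0,"spin": 0},{"gripper": 1,"x": -15,"y": -10,"z": 0,"spin": 0},{"gripper": 1,"x": -10,"y": -9,"z": 0,"spin": 0},{"gripper": 1,"x": 0,"y": 0,"z": 0,"spin": 0},{"gripper": 1,"x": 0,"y": 0,"z": 0,"spin": 0}]'

```text
time: 5.15
eef_pos: [0.4681, 0.0311, 0.1534]
tcp_rot: [0.979, -0.205, 0.0, 0.0]
contact_force: [-0.3, 0.0, -1.0]
opening: 0.508
finger_force: 41.1
```

Run:
```python
from h import *
s=snap('scene','scene3');t=snap('top','top3'); g=get_state(); r=rot(g['tcp_rot'])
print(g['eef_pos'],np.degrees(np.arctan2(r[1,1],r[0,1])))
A=cv2.resize(s['color'][120:220,230:330],None,fx=4,fy=4)
B=cv2.resize(t['color'][180:280,130:230],None,fx=4,fy=4)
cv2.imwrite('pics/d.png',np.hstack([A,B])[:,:,::-1])
```

```text
[0.46838709 0.03064182 0.15350224] -113.77361532324927
```

View pics/d.png

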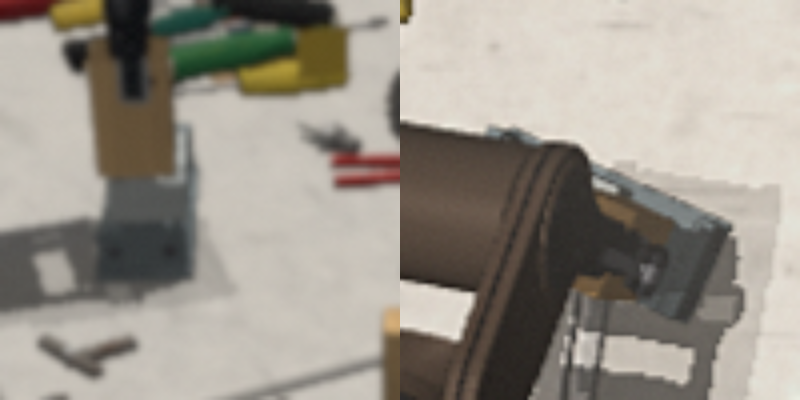

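Left half: the packer, held upright above the gap (135,105). Right half, top view: its lower edge at (600,295) seems to lie forward of the frame's front edge. I'll measure the held packer's face from depth.

Run:
```python
from h import *
F=np.array([.4815,.0705,0]); 
a=np.radians(67.5); ey=np.array([np.cos(a),np.sin(a),0]); ex=np.array([np.sin(a),-np.cos(a),0])
def loc(P): d=P-F; return np.stack([d@ex,d@ey,d[...,2]],-1)*1000
# frame edges from first views
for tag in('top1','scene1'):
    L=loc(cloud(load(tag))); 
    for n,(y0,y1,z0,z1) in {'rwall':(-82,-66,40,52),'thin':(-12,8,40,52),'thick':(15,63,40,52),'plate':(-64,-20,5,15)}.items():
        m=(L[...,1]>y0)&(L[...,1]<y1)&(L[...,2]>z0)&(L[...,2]<z1)&(abs(L[...,0])<60)
        q=L[m]; 
        if len(q)>8: print(tag,n,len(q),'x',np.percentile(q[:,0],[1,99]).round(1),'y',np.percentile(q[:,1],[1,99]).round(1))
for tag in('scene3','top3'):
    c=load(tag); L=loc(cloud(c)); C=c['color'].astype(int)
    wood=(C[...,0]-C[...,2]>35)&(L[...,2]>65)&(L[...,2]<175)&(abs(L[...,0])<60)&(L[...,1]>-90)&(L[...,1]<10)
    q=L[wood]; print(tag,len(q),[np.percentile(q[:,i],[1,50,99]).round(1) for i in range(3)])
    if tag=='scene3':
        f=q[q[:,2]<150]; A=np.c_[f[:,0],f[:,2],np.ones(len(f))]; k=np.linalg.lstsq(A,f[:,1],rcond=None)[0]; print('face y slope vs x deg, vs z',np.degrees(k[:2]),'y at x0,z110',k[2]+110*k[1])
        for z in (80,100,120,140):
            g=f[abs(f[:,2]-z)<5]; print(z,g[:,0].min().round(1),g[:,0].max().round(1))
g=get_state(); print('tcp',loc(g['eef_pos']))
```

```text
top1 rwall 128 x [-30.7  33.5] y [-78.6 -66.4]
top1 thin 184 x [-27.1  30.9] y [-11.8   7.8]
top1 thick 431 x [-27.5  31.2] y [15.5 62.8]
top1 plate 405 x [-54.6  52.1] y [-59.1 -20.6]
scene1 rwall 71 x [-23.5  31.2] y [-81.7 -66.9]
scene1 thin 70 x [-31.   26.7] y [-11.8   7.7]
scene1 thick 153 x [-30.4  28.1] y [16.2 62.3]
scene1 plate 19 x [30.7 56.9] y [-61.1 -21.8]
scene3 429 [array([-26.9,  -3.9,  23.7]), array([-68.2, -62.4, -34.7]), array([ 82.2, 121.1, 171.2])]
face y slope vs x deg, vs z [-0.97735111  0.05560505] y at x0,z110 -62.693502810832115
80 -27.0 21.8
100 -25.9 23.1
120 -26.9 23.9
140 -25.2 23.0
top3 63 [array([-26.3,  21.3,  28.1]), array([-62.9, -53.6, -39.3]), array([163.4, 168.9, 173.7])]
tcp [  3.13831471 -41.84225379 153.50223541]
```

Request:
step_arm --commands '[{"gripper": 1,"x": 0,"y": 0,"z": 5,"spin": -1.3},{"gripper": 1,"x": 0,"y": 0,"z": 10,"spin": 0},{"gripper": 1,"x": 0,"y": 0,"z": 10,"spin": 0},{"gripper": 1,"x": 0,"y": 0,"z": 8,"spin": 0},{"gripper": 1,"x": 0,"y": 0,"z": 6,"spin": 0},{"gripper": 1,"x": 0,"y": 0,"z": 6,"spin": 0},{"gripper": 1,"x": 0,"y": 0,"z": 5,"spin": 0},{"gripper": 1,"x": 0,"y": 0,"z": 5,"spin": 0},{"gripper": 1,"x": 0,"y": 0,"z": 3,"spin": 0},{"gripper": 1,"x": 0,"y": 0,"z": 0,"spin": 0}]'

```text
time: 6.25
eef_pos: [0.4675, 0.0312, 0.0949]
tcp_rot: [0.981, -0.195, -0.0, 0.0]
contact_force: [0.4, -0.3, -0.7]
opening: 0.506
finger_force: 41.1
```

Request:
step_arm --commands '[{"gripper": 1,"x": 0,"y": 0,"z": 2,"spin": 0},{"gripper": 1,"x": 0,"y": 0,"z": 2,"spin": 0},{"gripper": 1,"x": 0,"y": 0,"z": 2,"spin": 0},{"gripper": 1,"x": 0,"y": 0,"z": 1,"spin": 0},{"gripper": 1,"x": 0,"y": 0,"z": 1,"spin": 0},{"gripper": 1,"x": 0,"y": 0,"z": 0.5,"spin": 0},{"gripper": 1,"x": 0,"y": 0,"z": 0.5,"spin": 0},{"gripper": 1,"x": 0,"y": 0,"z": 0,"spin": 0},{"gripper": 1,"x": 0,"y": 0,"z": 0,"spin": 0},{"gripper": 1,"x": 0,"y": 0,"z": 0,"spin": 0}]'

```text
time: 7.25
eef_pos: [0.4679, 0.0312, 0.0864]
tcp_rot: [0.981, -0.195, 0.0, -0.0]
contact_force: [0.5, -0.8, -0.9]
opening: 0.505
finger_force: 41.1
```

Request:
step_arm --commands '[{"gripper": 1,"x": 0,"y": 0,"z": 0.5,"spin": 0},{"gripper": 1,"x": 0,"y": 0,"z": 0.5,"spin": 0},{"gripper": 1,"x": 0,"y": 0,"z": 0.5,"spin": 0},{"gripper": 1,"x": 0,"y": 0,"z": 0.5,"spin": 0},{"gripper": 1,"x": 0,"y": 0,"z": 0,"spin": 0},{"gripper": 1,"x": 0,"y": 0,"z": 0,"spin": 0},{"gripper": 1,"x": 0,"y": 0,"z": 0,"spin": 0},{"gripper": 1,"x": 0,"y": 0,"z": 0,"spin": 0},{"gripper": 1,"x": 0,"y": 0,"z": 0,"spin": 0},{"gripper": 1,"x": 0,"y": 0,"z": 0,"spin": 0}]'

```text
time: 8.25
eef_pos: [0.4679, 0.0311, 0.0845]
tcp_rot: [0.981, -0.195, -0.0, 0.0]
contact_force: [-2.4, -0.4, 2.1]
opening: 0.505
finger_force: 41.5
```

Contact has just begun (force z up). I'll press another 0.5 mm, then open gently.

Request:
step_arm --commands '[{"gripper": 1,"x": 0,"y": 0,"z": 0.5,"spin": 0},{"gripper": 1,"x": 0,"y": 0,"z": 0,"spin": 0},{"gripper": 1,"x": 0,"y": 0,"z": 0,"spin": 0},{"gripper": -0.1,"x": 0,"y": 0,"z": 0,"spin": 0},{"gripper": -0.2,"x": 0,"y": 0,"z": 0,"spin": 0},{"gripper": -0.4,"x": 0,"y": 0,"z": 0,"spin": 0},{"gripper": -0.7,"x": 0,"y": 0,"z": 0,"spin": 0},{"gripper": -1,"x": 0,"y": 0,"z": 0,"spin": 0},{"gripper": -1,"x": 0,"y": 0,"z": 0,"spin": 0},{"gripper": -1,"x": 0,"y": 0,"z": 0,"spin": 0}]'

```text
time: 9.25
eef_pos: [0.4678, 0.0312, 0.0838]
tcp_rot: [0.981, -0.195, -0.0, -0.0]
contact_force: [-0.2, -0.6, -0.5]
opening: 0.998
finger_force: 0.0
```

Request:
step_arm --commands '[{"gripper": -1,"x": 0,"y": 0,"z": -8,"spin": 0},{"gripper": -1,"x": 0,"y": 0,"z": -15,"spin": 0},{"gripper": -1,"x": 0,"y": 0,"z": -15,"spin": 0},{"gripper": -1,"x": 0,"y": 0,"z": -20,"spin": 0},{"gripper": -1,"x": 0,"y": 0,"z": -25,"spin": 0},{"gripper": -1,"x": 0,"y": 0,"z": -25,"spin": 0},{"gripper": -1,"x": 0,"y": 0,"z": -25,"spin": 0},{"gripper": -1,"x": 0,"y": 0,"z": -25,"spin": 0},{"gripper": -1,"x": 0,"y": 0,"z": -10,"spin": 0},{"gripper": -1,"x": 0,"y": 0,"z": 0,"spin": 0}]'

```text
time: 10.25
eef_pos: [0.4687, 0.031, 0.2539]
tcp_rot: [0.981, -0.195, 0.002, -0.0]
contact_force: [-0.0, 0.2, 0.4]
opening: 1.001
finger_force: 0.0
```

Run:
```python
from h import *
s=snap('scene','scene4');t=snap('top','top4')
A=cv2.resize(s['color'][120:220,230:330],None,fx=4,fy=4)
B=cv2.resize(t['color'][180:280,130:230],None,fx=4,fy=4)
cv2.imwrite('pics/e.png',np.hstack([A,B])[:,:,::-1])
F=np.array([.4815,.0705,0]); 
a=np.radians(67.5); ey=np.array([np.cos(a),np.sin(a),0]); ex=np.array([np.sin(a),-np.cos(a),0])
L=(cloud(s)-F)@np.c_[ex,ey,[0,0,1]]*1000; C=s['color'].astype(int)
w=(C[...,0]-C[...,2]>35)&(abs(L[...,0])<50)&(L[...,1]>-90)&(L[...,1]<0)&(L[...,2]>35)
top=L[w&(L[...,2]>95)]; print('top',len(top),np.median(top,0),top.min(0),top.max(0), cv2.minAreaRect(top[:,:2].astype(np.float32)))
f=L[w&(L[...,2]<94)]; k=np.linalg.lstsq(np.c_[f[:,0],f[:,2],np.ones(len(f))],f[:,1],rcond=None)[0]; print('slopes deg',np.degrees(k[:2]),k[2],np.percentile(f[:,0],[1,99]))
```

```text
top 132 [ 9.14132982e-02 -5.15464643e+01  1.00677502e+02] [-27.02684806 -69.2442662   95.24335722] [ 24.89324094 -27.47872528 105.74593016] ((-1.5127582550048828, -47.43553161621094), (41.69023513793945, 51.91825866699219), 87.7828369140625)
slopes deg [1.50238492 1.24280927] -64.57033189699281 [-26.40195244  23.79710001]
```

View pics/e.png

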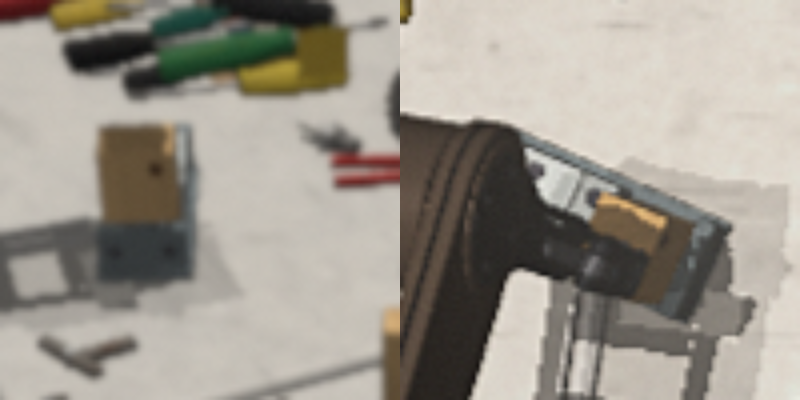

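The packer stands upright in the gap (left view 140,175), square with the blocks. Its top is at 100.7 mm, i.e. 10 + 90 mm, so it is seated. The gripper is clear.

```bash
python3 -c "
from plant import *
print(sign_off())"
```

```text
the job is handed in; nothing more can be done
None
```

The wide packer stands upright and square in the 54 mm gap, down on the base plate and released; the narrow and pink ones were left untouched, and the job was handed in at about 10 s of the 35 s allowed.

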